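# Clear the slide way, seat the hammer die and lock its keeper

### The job

A cut-off steel stub was left lying in the slide way of the die bolster, between the grooved die and the end stop. First clear the stub into the scrap tray, then push the die along the way until it is fully home, flat against the end stop, and swing the keeper arm across behind it as far as it goes. Leave the tools and the other things on the bench where they are.

Things in the scene. Friction and masses are not known exactly. Their poses are not given: they have to be found in the camera images.
- bolster: Fixed dark steel plate 215 x 300 x 20 mm (x -100 to 115, y -165 to 135) carrying a slide way. Origin: on the bench under the way's centre line; y runs along the way to the end stop, x across, z up. Bed (plate top) at z = 20. Rails 12 mm high at x = -57 to -39 and 39 to 57 leave a way 78 mm wide, open at the -y end.
- die_center (a point): Centre of the loose steel die (0.9 kg): 74 mm across the way (x), 56 mm along it (y), 36 mm high, a groove 20 wide and 10 deep across its top along x. Stands on the bed between the rails, 2 mm play each side, parallel to the bolster, 105 to 125 mm short of the end stop at the start; home, its centre is at y = 82 in the bolster's frame. Slides with 3 to 10 N.
- stub_center (a point): Centre of the stub, a loose square-edged forged steel cut-off (about 0.5 kg), 60 mm long (its x), 28 mm wide (its y), 36 mm high, standing on the bed in the way between the die and the end stop, lying roughly across the way (up to 0.5 rad askew).
- keeper (a joint): Keeper arm's angle about its upright pivot, rad: 0 = parked, pointing along the bolster's -y beside the way; grows as it swings clockwise seen from above, over the rail towards -x; 1.57 = straight across the way behind a home die, its end of travel. Light friction (1 N at the peg), stays where left. Starts at 0 to 0.22. A die not home blocks it.
- end_stop (a point): Centre of the end stop's face, where it meets the bed: a steel block across the way, its face at y = 110 in the bolster's frame, 34 mm high above the bed.
- keeper_hinge (a point): The keeper's pivot axis, at x = 85, y = 43 in the bolster's frame (height 42 above the bench). The arm is a steel bar 16 mm wide, 140 mm long from the pivot, 36 to 48 mm above the bench; when across, its face is 3 mm behind a die that is home.
- keeper_peg (a point): Middle of the keeper's upright handle peg: 18 mm diameter, standing 37 mm above the arm (48 to 85 mm above the bench), on the arm 115 mm from the pivot.
- tray: Fixed open dark steel scrap tray, 180 (x) x 150 (y) mm outside, 35 mm high, walls and floor 4 mm. Origin: centre of its underside on the bench. It stands to the left or the right of the bolster; one small old offcut lies in its +x end and the -x half is free.
- offcut: Old loose steel offcut 22 x 55 x 16 mm lying in the tray near its +x wall; origin under its centre. More scrap: it may be touched.
- drift: Loose steel drift, a cylinder 22 mm in diameter and 50 mm high, standing on the bolster's plate outside the rail on the robot's side; origin under its centre. Bystander.
- tin: Loose plain metal tin, 64 mm in diameter, 75 mm high, standing on a fixed low pad of firebricks on the side of the bolster where the tray is not; origin under its centre. Bystander.
- hammer: Loose hammer lying beyond the bolster; its origin is on its underside. Bystander.
- set: Loose blacksmith's set, a headed steel block 34 x 34 mm and 62 mm high standing beyond the bolster; origin under its centre. Bystander.
- brush: Loose hand brush lying beyond the bolster; its origin is on its underside. Bystander.

How it is judged:
On the way, in this order (a step that is already met when the one before it is completed fails the run):
1. the stub lies in the scrap tray (x of stub_center in the frame of tray between -0.083 and 0.083 m and y of stub_center in the frame of tray between -0.068 and 0.068 m and z of stub_center in the frame of tray below 0.05 m), for 0.2 s.
2. the die is home against the end stop, in its way (y of die_center in the frame of bolster above 0.079 m and x of die_center in the frame of bolster between -0.006 and 0.006 m and z of die_center in the frame of bolster below 0.042 m and angle between the y axis of die_center and the y axis of bolster, either way round below 0.06 rad and angle between die_center's own z axis and vertical below 0.05 rad), for 0.2 s.
3. the keeper arm is across behind the die (value of joint keeper above 1.5 rad), for 0.2 s.
At the end, for the whole second after the job is handed in: The stub rests inside the scrap tray (centre between its walls, less than 50 mm up); the die stands flat on the bed between the rails, its face within 3 mm of the end stop and square to it within 0.06 rad; the keeper arm is at 1.5 rad or more; die and stub at rest (all of step 1 and all of step 2 and value of joint keeper above 1.5 rad and linear speed of each of die, stub below 0.01 m/s); the robot touches nothing.
It fails at once if the drift or the tin is moved by more than 30 mm (distance of any of drift, tin from where it was at the start of the episode above 0.03 m).
It fails at once if the hammer, set or brush is moved by more than 30 mm (distance of any of hammer, set, brush from where it was at the start of the episode above 0.03 m).
It also fails if it takes over 72 s, if anything falls off the work surface, if the arm or the gripper's body presses on something with over 40 N, if the wrist force passes 120 N, or if a joint passes its speed limit or range.

### The arm

A 6-joint arm with a two-finger parallel gripper is mounted at the origin on the work surface. World frame = base frame: x ahead of the robot, y to its left, z up, the work surface at z = 0. Lengths are in m, angles in rad, forces in N, time in s.
With the tool pointing down it reaches from about 0.375 to 0.9 m from the base axis. Payload 3.1 kg.
Tool frame: the origin (TCP) lies at the very end of the fingers, on their centre line; the grasp point (between the pads) lies 19 mm behind it; z points along the fingers, y is the direction in which the jaws open and shut (so a half turn about z gives the same grasp; the last joint's range is limited). The gripper opens to 85 mm and grips with 20 to 120 N. Pads are 22 mm wide; open, the fingers measure 114 mm over their backs; the gripper's body (76 mm by 85 mm) begins 54 mm behind the grasp point. The pads swing forward as they close: fully open they stand 13 mm farther back than shut.
Start: joints at [-1.448, 0.527, 1.433, -0, 1.181, -0.178], TCP at [0.186, -0.597, 0.231] pointing down, gripper open.
Joint ranges: [-3.08, 3.08], [-0.75, 2.2], [0.22, 2.44], [-1.43, 4.57], [0, 2.65], [-2.85, 2.85]. Speed limits (rad/s): [2.79, 2.79, 3.14, 3.14, 3.14, 3.14].

### API

Orientations are given as a rotation vector (axis times angle).
In Python, from workcell import ctrl gives the robot as it stands. Calls block until the motion is done:
- ctrl.move_pose(position, orientation): joint-space move of the TCP to a pose.
- ctrl.movel(position, vel=0.15, orientation=None, guard=None): straight line of the TCP; orientation=None keeps the orientation; vel is the mean speed in m/s. With guard (N) it stops when the force on the tool has changed by that much, and returns True; else False.
- ctrl.set_joints(angles): joint-space move.
- ctrl.open() and ctrl.grab(grasp_force=None): open the fingers fully, or close them until they stop; grasp_force is the grip in N (None keeps the last).
- ctrl.dwell(seconds).
- ctrl.inverse_kinematics(position, orientation): joint angles nearest the present ones, or None.
- ctrl.read_state(): the state.
- ctrl.snapshot(name): name is "scene" or "top"; returns (picture, depth): 480x640x3 uint8, red, green, blue; 480x640 float32, m along the optical axis (not along the pixel's ray), 0 where there is no reading.
- ctrl.camera_model(name): a dict with "fx", "fy", "cx", "cy" (pixels), "k1" (the pictures are not rectified: a ray, as slopes to the right and down, at radius r is drawn at 1 + k1 r^2 times it, then the intrinsics apply), "xyz" and "orientation" of the camera in the world. Camera axes: x right, y up, looking along -z (the intrinsics and any distortion apply to the point x, -y, -z); pixel columns grow to the right and rows downward; lengths in m; the calibration is good to about 2 mm. A picture is of the moment at which its call begins. camera_model takes no time and is no camera call.
A pose or a line that the arm cannot do raises ctrl.MotionError and nothing moves.
- ctrl.job_done(): hands the job in, once; it reports no verdict.
Trained networks look in the newest picture that a camera, given by its name, has taken for a name from the list of things; names that differ only in an ending like _2 or _b are one class to them, and where a whole thing is asked for, a point or a joint stands for the part that bears it (a point fixed in the world has none). Each returns a list of dicts, best first, with "p" (0 to 1); they miss things now and then, are a little off and sometimes report something else, mostly with a low value. They report only what shows in the picture. A call takes as long as a camera call.
- ctrl.look_for(thing, camera): "position" ([x, y, z] in m, in world coordinates, good to about 4 mm: the middle of the surface that is visible of it).
- ctrl.landmark_of(thing, camera): "position" ([x, y, z] in m, in world coordinates, good to about 4 mm: a listed point, or the origin of a listed thing).
The state is a dict: "time_s": time; "q": joint angles; "dq": joint speeds; "joint_efforts": joint torques, N m; "eef_pos": TCP position; "ee_rot": TCP orientation; "ft_force": force on the tool from outside, world axes, zero at the start; "torque": the same for the moment, N m; "grip_width": opening from 0.0 (shut) to 1.0 (fully open).
Only numpy, scipy, OpenCV 4.12 (cv2) and the standard library are available. Lean on these libraries where they do the work, as an engineer would, in place of code of your own. Each camera call takes 0.05 s, during which the arm holds its last target.

## Working session

There is one attempt and no reset: what is moved stays moved. The work goes in short steps, each a Python script; the robot and the scene stay as the last script left them, time stands still between calls to the robot, and variables do not carry over. Pictures are saved under pics/ and viewed, and the job is handed in when it is done.

```bash
ls; mkdir -p pics; python3 - <<'E'
from workcell import ctrl
import cv2,numpy as np
for c in("scene","top"):
    p,d=ctrl.snapshot(c); cv2.imwrite(f"pics/{c}0.png",p[:,:,::-1]); np.save(f"{c}d.npy",d)
    print(c,ctrl.camera_model(c))
for t in["bolster","die_center","stub_center","end_stop","keeper_hinge","keeper_peg","tray","offcut","drift","tin","hammer","set","brush"]:
    for c in("top","scene"):
        r=ctrl.landmark_of(t,c); print(t,c,[(np.round(x["position"],3).tolist(),round(x["p"],2)) for x in r[:2]])
print(ctrl.read_state())
E
```

```text
pics
scene {'fx': 499.0105604284831, 'fy': 499.0105604284831, 'cx': 321.91338346788353, 'cy': 238.7498990153196, 'k1': -0.08588254166844773, 'xyz': array([1.25298933, 0.40939626, 0.87185846]), 'orientation': array([0.44639106, 0.82535025, 1.99731843])}
top {'fx': 529.7972123007418, 'fy': 529.7972123007418, 'cx': 318.15646520781377, 'cy': 238.32689265698227, 'k1': 0.05176114579281548, 'xyz': array([0.37528706, 0.0080016 , 1.29263952]), 'orientation': array([ 0.14436699, -0.14431984, -1.5804348 ])}
bolster top [([0.524, 0.007, -0.001], 0.59), ([0.757, -0.227, 0.002], 0.48)]
bolster scene [([0.525, 0.01, -0.001], 0.85)]
die_center top [([0.53, -0.027, 0.042], 0.75), ([0.758, -0.228, 0.002], 0.35)]
die_center scene [([0.531, -0.026, 0.035], 0.85)]
stub_center top [([0.514, 0.066, 0.035], 0.64)]
stub_center scene [([0.514, 0.068, 0.033], 0.61)]
end_stop top [([0.508, 0.111, 0.018], 0.83)]
end_stop scene [([0.512, 0.12, 0.022], 0.56)]
keeper_hinge top [([0.596, 0.061, 0.041], 0.65)]
keeper_hinge scene [([0.603, 0.06, 0.04], 0.85), ([0.514, 0.424, 0.037], 0.44)]
keeper_peg top [([0.602, -0.
[... 743 characters left out ...]
0.83)]
brush scene [([0.746, 0.216, 0.002], 0.8)]
{'time_s': 1.4, 'q': array([-1.44750658e+00,  5.27494535e-01,  1.43265299e+00, -9.14294839e-06,
        1.18141485e+00, -1.78475434e-01]), 'dq': array([ 0.00213096,  0.00034028, -0.00170645, -0.00041503,  0.00076751,
       -0.00011466]), 'joint_efforts': array([ 3.24904668e-04, -4.42322588e+01, -1.78418988e+01, -2.53972730e-04,
        9.02571574e-04, -9.21201547e-06]), 'eef_pos': array([ 0.18579395, -0.59674408,  0.23132876]), 'ee_rot': array([ 3.10586988e+00,  4.72216033e-01, -1.45937761e-05]), 'ft_force': array([0.04768698, 1.05906933, 0.41250716]), 'torque': array([-0.0418918 , -0.03829688, -0.03582502]), 'grip_width': 1.002186848544069}
```

View pics/top0.png

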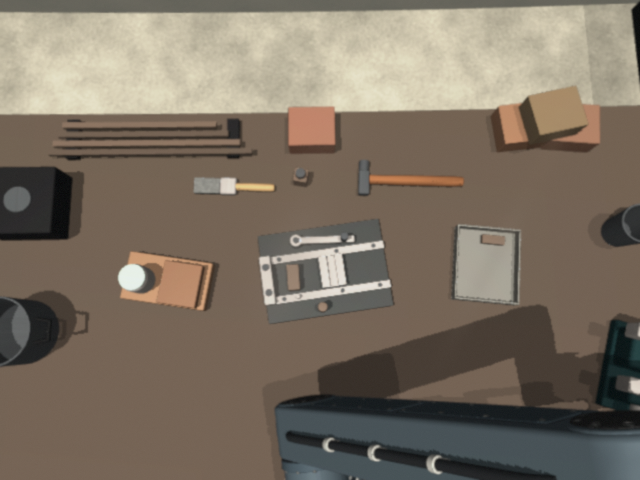

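View pics/scene0.png

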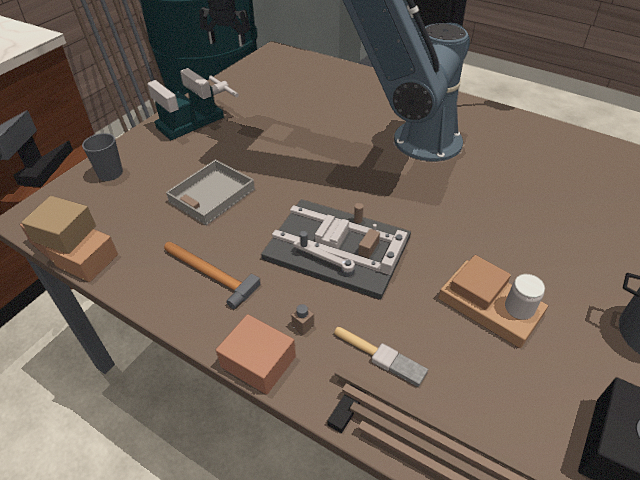

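The top view shows the bolster around (325,270), with the stub near (293,277) and the die near (332,268). The keeper lies along the far rail with its peg at (349,238). The tray is on the right around (487,263), with the offcut at its far end, and the drift is at (323,307). Next I'll orthorectify the area to measure yaw accurately.

```bash
cat > h.py <<'E'
from workcell import ctrl
import cv2,numpy as np
from scipy.spatial.transform import Rotation as R
def ortho(name,p,z,x0,x1,y0,y1,s):
    "image: up=+x, left=+y; s px per m"
    m=ctrl.camera_model(name); H=int((x1-x0)*s);W=int((y1-y0)*s)
    X=x1-(np.arange(H)+.5)/s; Y=y1-(np.arange(W)+.5)/s
    XX,YY=np.meshgrid(X,Y,indexing='ij')
    P=np.stack([XX,YY,np.full_like(XX,z)],-1)-m["xyz"]
    C=P@R.from_rotvec(m["orientation"]).as_matrix()
    u=C[...,0]/-C[...,2]; v=-C[...,1]/-C[...,2]
    f=1+m["k1"]*(u*u+v*v)
    return cv2.remap(p,(m["fx"]*u*f+m["cx"]).astype(np.float32),(m["fy"]*v*f+m["cy"]).astype(np.float32),cv2.INTER_CUBIC)
def cloud(name,d):
    m=ctrl.camera_model(name)
    K=np.array([[m["fx"],0,m["cx"]],[0,m["fy"],m["cy"]],[0,0,1.]])
    g=np.stack(np.meshgrid(np.arange(640.),np.arange(480.)),-1)
    q=(g-[m["cx"],m["cy"]])/[m["fx"],m["fy"]]
    w=q.copy()
    for _ in range(10): w=q/(1+m["k1"]*(w**2).sum(-1,keepdims=True))
    C=np.stack([w[...,0],-w[...,1],-np.ones_like(d)],-1)*d[...,None]
    return C@R.from_rotvec(m["orientation"]).as_matrix().T+m["xyz"]
E
python3 - <<'E'
from h import *
p=cv2.imread("pics/top0.png")
for z in(0.02,0.056):
    o=ortho("top",p,z,.38,.66,-.16,.2,2200); cv2.imwrite(f"pics/o{int(z*1000)}.png",o); print(o.shape)
P=cloud("top",np.load("topd.npy")); 
v=P[...,2]; ok=np.load("topd.npy")>0
def box(m,name):
    m=m.astype(np.uint8)
    n,l,s,c=cv2.connectedComponentsWithStats(m)
    for i in range(1,n):
        if s[i,4]<40: continue
        pts=P[l==i]; r=cv2.minAreaRect((pts[:,:2]*1000).astype(np.float32))
        print(name,s[i,4],np.round(pts.mean(0),4),np.round(r[0],1),np.round(r[1],1),round(r[2],1))
reg=ok&(P[...,0]>.4)&(P[...,0]<.66)&(P[...,1]>-.16)&(P[...,1]<.2)
box(reg&(v>.012)&(v<.1),"plate"); box(reg&(v>.050)&(v<.065),"56top")
reg2=ok&(P[...,0]>.4)&(P[...,0]<.7)&(P[...,1]>-.55)&(P[...,1]<-.25)
box(reg2&(v>.02),"traywall");box(reg2&(v>.028),"traywall")
E
```

```text
(616, 792, 3)
(616, 792, 3)
plate 10891 [ 0.5308 -0.0057  0.0281] [534.1  -7.7] [215.7 300.6] 7.6
56top 242 [ 0.5299 -0.0442  0.0553] [530.9 -43.7] [74.6 19.3] 7.3
56top 477 [0.5063 0.1269 0.0546] [507.8 127.3] [112.7  25. ] 7.7
56top 241 [ 0.5255 -0.0066  0.0555] [525.9  -6.7] [73.1 17.9] 7.4
56top 299 [0.5139 0.0663 0.0552] [514.5  66.4] [59.7 27.8] 3.5
traywall 787 [ 0.5447 -0.3999  0.0313] [ 542.4 -395.6] [152.2 180.1] 83.7
traywall 79 [ 0.6033 -0.4168  0.0218] [ 603.3 -417.1] [55.4 20.8] 82.0
traywall 586 [ 0.5424 -0.3997  0.0338] [ 542.4 -395.6] [151.7 180.4] 83.5
```

View pics/o56.png

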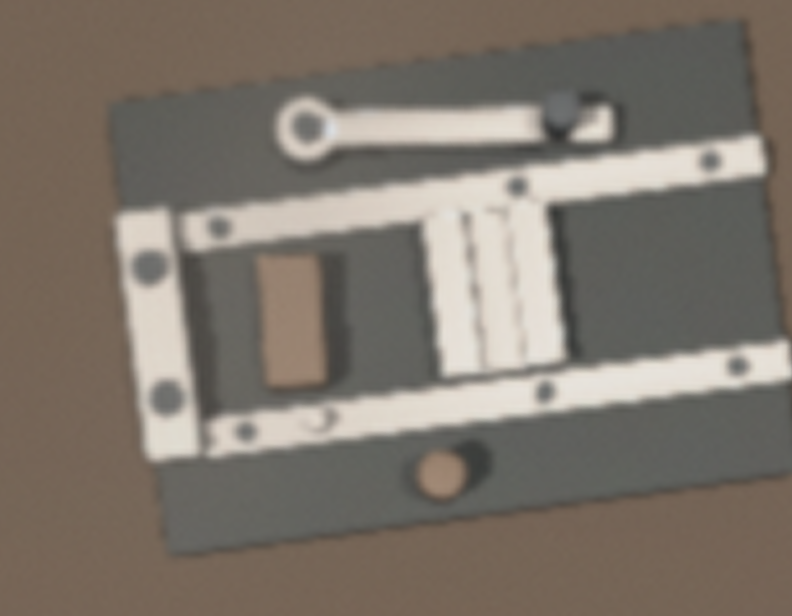

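View pics/o20.png

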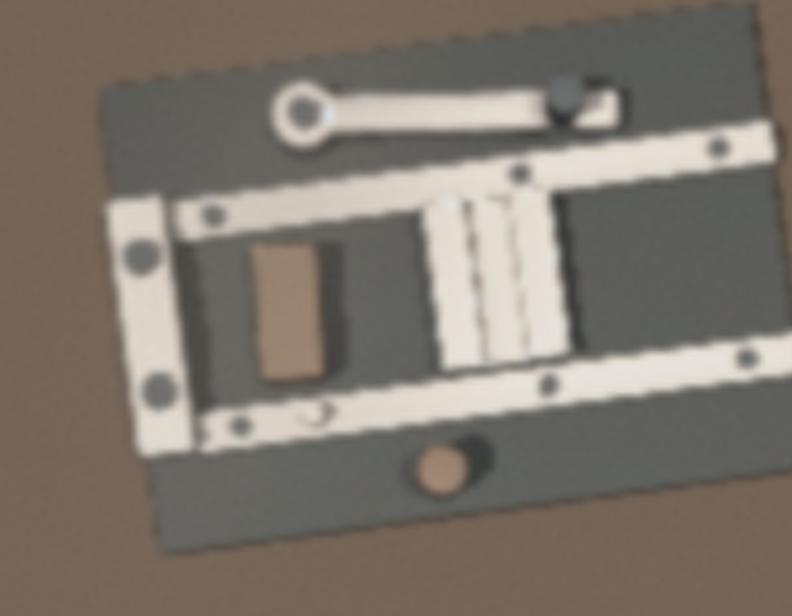

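```bash
cat >> h.py <<'E'
PSI=np.deg2rad(7.5); OB=np.array([.5247,.0062])
def B(x,y):  # bolster mm -> world xy
    c,s=np.cos(PSI),np.sin(PSI); return OB+np.array([c*x-s*y,s*x+c*y])/1000
TT=np.deg2rad(-6.4); OT=np.array([.5424,-.3956])
def T(x,y):
    c,s=np.cos(TT),np.sin(TT); return OT+np.array([c*x-s*y,s*x+c*y])/1000
def down(a):  # jaw axis at world angle a
    c,s=np.cos(a),np.sin(a); return R.from_matrix(np.array([[-s,c,0],[c,s,0],[0,0,-1]])).as_rotvec()
E
python3 - <<'E'
from h import *
st=np.array([.5143,.0664])
for n,xy,a in(("stub",st,3.5),("tray",T(-18,0),-6.4),("die",B(0,-70),7.5),("die",B(0,-70),97.5),("peg",B(85,-70),7.5),("peg",B(85,-70),97.5)):
    for f in(0,180):
        q=ctrl.inverse_kinematics([*xy,.15],down(np.deg2rad(a+f))); print(n,a+f,None if q is None else np.round(q,2))
print(ctrl.read_state()["time_s"])
E
```

```text
stub 3.5 [-0.09  0.5   1.78 -0.    0.86 -0.15]
stub 183.5 None
tray -6.4 [-0.81  0.66  1.42 -0.    1.06 -0.7 ]
tray 173.6 [-0.81  0.66  1.42 -0.    1.06  2.44]
die 7.5 [-0.33  0.53  1.73 -0.    0.89 -0.46]
die 187.5 [-0.33  0.53  1.73 -0.    0.89  2.68]
die 97.5 [-0.33  0.53  1.73  0.    0.89 -2.03]
die 277.5 [-0.33  0.53  1.73  0.    0.89  1.11]
peg 7.5 [-0.26  0.62  1.52 -0.    1.   -0.39]
peg 187.5 [-0.26  0.62  1.52 -0.    1.    2.75]
peg 97.5 [-0.26  0.62  1.52  0.    1.   -1.97]
peg 277.5 [-0.26  0.62  1.52  0.    1.    1.18]
1.4
```

```bash
python3 - <<'E'
from h import *
st=np.array([.5143,.0664]); o=down(np.deg2rad(3.5))
ctrl.move_pose([*st,.20],o)
ctrl.movel([*st,.09],vel=.2)
g=ctrl.movel([*st,.030],vel=.06,guard=8); s=ctrl.read_state(); print(g,s["eef_pos"],s["ft_force"],s["time_s"])
if not g:
    ctrl.grab(80); s=ctrl.read_state(); print(s["grip_width"],s["eef_pos"],s["ft_force"])
    g=ctrl.movel([*st,.10],vel=.1); s=ctrl.read_state(); print(s["grip_width"],s["ft_force"],s["time_s"])
p,d=ctrl.snapshot("scene"); cv2.imwrite("pics/s1.png",p[:,:,::-1])
E
```

```text
True [0.51380164 0.06644709 0.04050556] [-0.33977236  0.84888084 10.39604196] 5.5
```

View pics/s1.png

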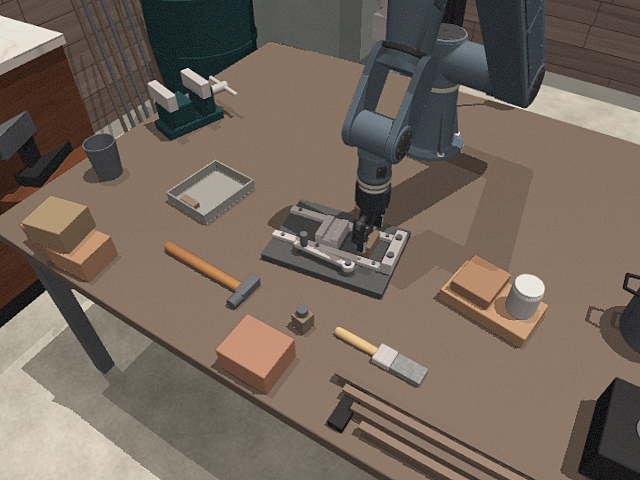

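```bash
python3 - <<'E'
from h import *
p=cv2.imread("pics/s1.png"); cv2.imwrite("pics/s1z.png",cv2.resize(p[160:310,270:430],None,fx=5,fy=5,interpolation=cv2.INTER_CUBIC)[:600])
print(ctrl.read_state()["ft_force"],ctrl.read_state()["eef_pos"])
p,d=ctrl.snapshot("top"); cv2.imwrite("pics/t1z.png",cv2.resize(p[200:340,230:410,::-1],None,fx=4,fy=4,interpolation=cv2.INTER_CUBIC))
E
```

```text
[-0.72241004 -0.50478933  8.40216889] [0.51376725 0.06642729 0.04053387]
```

View pics/s1z.png

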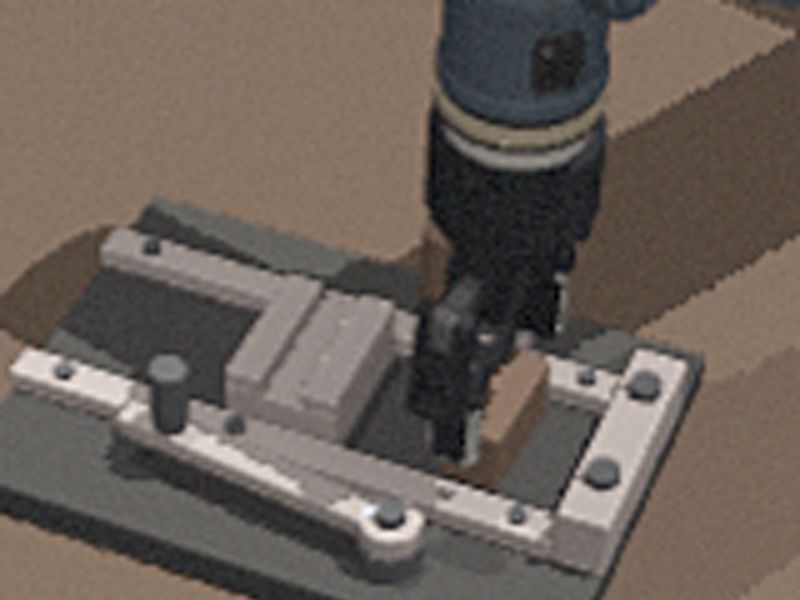

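View pics/t1z.png

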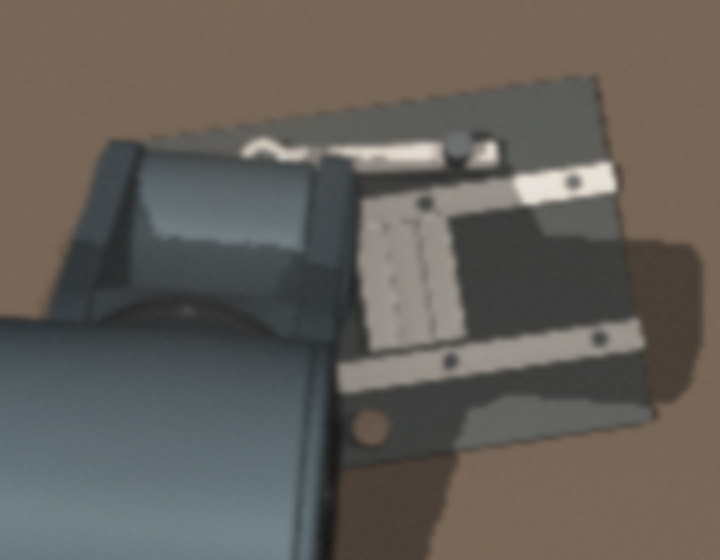

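```bash
python3 - <<'E'
from h import *
d=np.load("topd.npy");P=cloud("top",d);c,s=np.cos(PSI),np.sin(PSI)
D=(P[...,:2]-OB)*1000; bx=D[...,0]*c+D[...,1]*s; by=-D[...,0]*s+D[...,1]*c
for sg in(-1,1):
    m=(bx*sg>36)&(bx*sg<60)&(by>20)&(by<112)
    r=np.round(np.stack([bx[m],by[m],P[...,2][m]*1000],-1),0).astype(int)
    r=r[r[:,2]>34]; print(sg,r[np.argsort(r[:,1])].tolist())
p=cv2.imread("pics/scene0.png"); cv2.imwrite("pics/s0z.png",cv2.resize(p[190:300,260:420],None,fx=5,fy=5,interpolation=cv2.INTER_CUBIC))
E
```

```text
-1 [[-45, 20, 36], [-54, 29, 35], [-56, 29, 35], [-49, 30, 38], [-44, 30, 37], [-51, 33, 35], [-52, 38, 36], [-54, 43, 35], [-56, 43, 35], [-53, 45, 35], [-53, 48, 35], [-56, 48, 36], [-46, 49, 36], [-50, 50, 35], [-48, 52, 35], [-51, 54, 50], [-49, 54, 52], [-53, 54, 51], [-57, 55, 36], [-49, 56, 55], [-46, 56, 52], [-51, 56, 54], [-54, 57, 35], [-53, 57, 54], [-48, 58, 55], [-46, 58, 53], [-50, 59, 52], [-52, 59, 48], [-44, 63, 36], [-41, 65, 35], [-41, 67, 36], [-45, 70, 35], [-44, 75, 36], [-54, 76, 35], [-58, 82, 36], [-41, 82, 35], [-55, 84, 35], [-50, 85, 36], [-47, 87, 36], [-54, 88, 35], [-49, 90, 37], [-47, 90, 35], [-44, 92, 35], [-49, 92, 39], [-47, 92, 35], [-52, 92, 40], [-54, 93, 37], [-37, 110, 36], [-48, 110, 54], [-50, 110, 54], [-42, 110, 43], [-45, 110, 47], [-40, 110, 41], [-36, 111, 55], [-38, 111, 50], [-41, 111, 58], [-57, 111, 50], [-43, 111, 54], [-52, 111, 51], [-54, 111, 52], [-45, 112, 51]]
1 [[50, 24, 35], [39, 32, 35], [53, 33, 36], [46, 34, 35], [47, 39, 37], [48, 46, 36], [39, 54, 36], [40, 56, 36], [52, 60, 37], [45, 63, 36], [38, 64, 35], [46, 68, 35], [44, 68, 35], [54, 74, 36], [40, 76, 35], [55, 76, 35], [43, 78, 35], [41, 80, 36], [53, 81, 35], [52, 86, 35], [47, 87, 35], [49, 87, 35], [49, 89, 39], [52, 89, 35], [50, 91, 35], [45, 94, 36], [48, 96, 36], [41, 104, 38], [49, 104, 35], [47, 106, 36], [52, 108, 35], [46, 110, 46], [40, 110, 54], [38, 110, 55], [38, 110, 36], [43, 110, 53], [50, 110, 38], [52, 110, 38], [54, 111, 56], [50, 111, 52], [52, 111, 56], [48, 112, 52], [45, 112, 55]]
```

View pics/s0z.png

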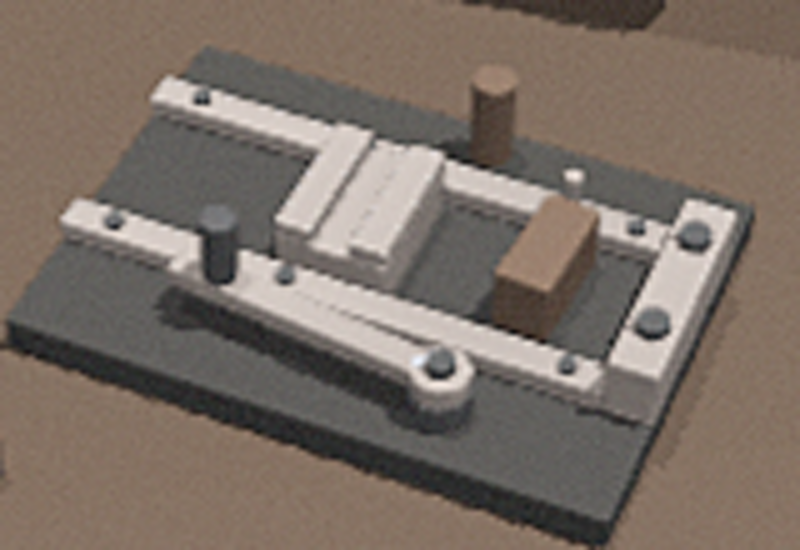

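A thin pin stands on the near rail at bolster (-50,57), top z≈54. It is the keeper's stop, and the left finger landed on it. A grasp across the stub's width needs more room, so I'll push the die back about 30 mm first, then grasp along the way.

```bash
python3 - <<'E'
from h import *
def st():
    s=ctrl.read_state(); return np.round(s["eef_pos"],4),np.round(s["ft_force"],1),round(s["grip_width"],3),s["time_s"]
p0=ctrl.read_state()["eef_pos"]
ctrl.movel([p0[0],p0[1],.10],vel=.15)
ctrl.movel([*B(0,22),.10],vel=.15,orientation=down(PSI))
ctrl.grab(80); print(st())
g=ctrl.movel([*B(0,22),.035],vel=.08,guard=15); print(g,st())
if not g:
    g=ctrl.movel([*B(0,-24),.035],vel=.08,guard=35); print(g,st())
    ctrl.movel([*B(0,-18),.035],vel=.1)
ctrl.movel([*B(0,-10),.12],vel=.2); print(st())
p,d=ctrl.snapshot("scene"); cv2.imwrite("pics/s2z.png",cv2.resize(p[180:310,250:430,::-1],None,fx=4,fy=4,interpolation=cv2.INTER_CUBIC))
E
```

```text
(array([0.5219, 0.028 , 0.1001]), array([-0.4, -0.4, -0.3]), 0.002, 7.325)
False (array([0.5222, 0.028 , 0.0353]), array([-0.3, -0.5,  0.3]), -0.004, 8.2917)
False (array([ 0.528 , -0.0182,  0.0351]), array([ 0.4,  0.6, -0.5]), -0.002, 9.0167)
(array([ 0.5258, -0.0037,  0.1199]), array([ 0.1, -0.3, -0.3]), 0.001, 9.8417)
```

View pics/s2z.png

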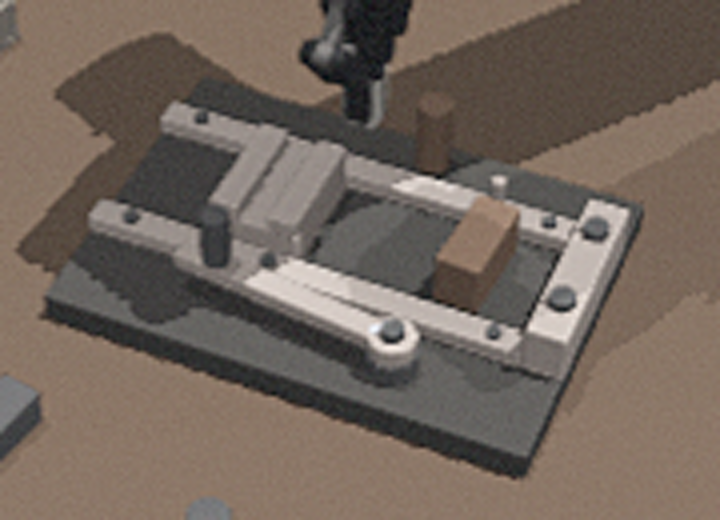

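The die has slid back about 30 mm and sits straight in the way, and the stub hasn't moved. Now I'll grasp the stub along the way.

```bash
python3 - <<'E'
from h import *
def st():
    s=ctrl.read_state(); return np.round(s["eef_pos"],4),np.round(s["ft_force"],1),round(s["grip_width"],3),s["time_s"]
a=np.deg2rad(93.5+180)
xy=B(-2.5,48)
q=ctrl.inverse_kinematics([*xy,.14],down(a)); print(q)
ctrl.movel([*B(0,20),.14],vel=.2)
ctrl.move_pose([*xy,.14],down(a)); ctrl.open(); print(st())
ctrl.movel([*xy,.075],vel=.15)
g=ctrl.movel([*xy,.027],vel=.06,guard=10); print(g,st())
if not g:
    ctrl.grab(80); print(st())
    ctrl.movel([*xy,.13],vel=.12); print(st())
p,d=ctrl.snapshot("scene"); cv2.imwrite("pics/s3z.png",cv2.resize(p[160:310,250:430,::-1],None,fx=4,fy=4,interpolation=cv2.INTER_CUBIC))
E
```

```text
[-1.12405709e-01  5.21251514e-01  1.78501098e+00 -4.44089210e-16
  8.35330157e-01  1.39730409e+00]
(array([0.5159, 0.0535, 0.14  ]), array([-0.2,  0.4,  0. ]), 1.0, 12.5083)
False (array([0.5161, 0.0534, 0.0271]), array([ 0.5, -0.5,  0.1]), 0.996, 14.0417)
(array([0.5161, 0.0542, 0.0278]), array([0. , 3.7, 5.9]), 0.311, 14.6083)
(array([0.5151, 0.0535, 0.1292]), array([-0.3, -0.6, -4.2]), 0.312, 15.6167)
```

View pics/s3z.png

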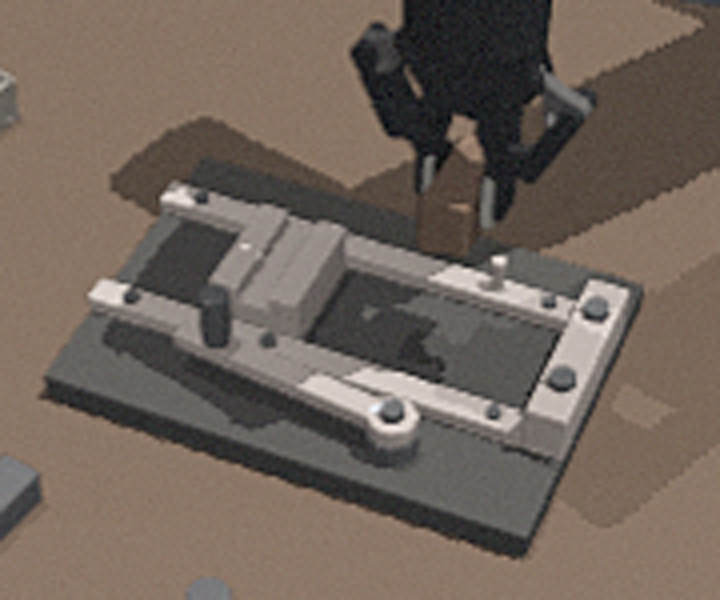

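The stub is held (width 0.31, about 4 N of weight). Moving it to the tray.

```bash
python3 - <<'E'
from h import *
def st():
    s=ctrl.read_state(); return np.round(s["eef_pos"],4),np.round(s["ft_force"],1),round(s["grip_width"],3),s["time_s"]
a=np.deg2rad(-6.4+270); xy=T(-38,0)
p=ctrl.read_state()["eef_pos"]
ctrl.movel([p[0],p[1],.16],vel=.2)
ctrl.move_pose([*xy,.14],down(a)); print(st())
ctrl.movel([*xy,.05],vel=.15)
g=ctrl.movel([*xy,.009],vel=.04,guard=6); print(g,st())
ctrl.open()
p=ctrl.read_state()["eef_pos"]
ctrl.movel([p[0],p[1],.15],vel=.2);print(st())
p,d=ctrl.snapshot("scene"); cv2.imwrite("pics/s4.png",p[:,:,::-1])
P=cloud("scene",d); c,s=np.cos(TT),np.sin(TT); D=P[...,:2]-OT; x=D[...,0]*c+D[...,1]*s; y=-D[...,0]*s+D[...,1]*c
m=(abs(x)<.082)&(abs(y)<.067)&(P[...,2]>.034)&(P[...,2]<.05)&(d>0); print(m.sum(),np.median(x[m]),np.median(y[m]),np.median(P[...,2][m]))
E
```

```text
(array([ 0.505 , -0.3896,  0.1398]), array([ 0.8,  0.3, -5.4]), 0.316, 17.6)
True (array([ 0.5043, -0.3911,  0.0119]), array([0.9, 0.9, 4.9]), 0.312, 19.225)
(array([ 0.5021, -0.3886,  0.149 ]), array([-0.7,  0.3, -0.3]), 1.0, 20.675)
166 -0.037098533963625696 0.0049459524500771145 0.03801681595867051
```

View pics/s4.png

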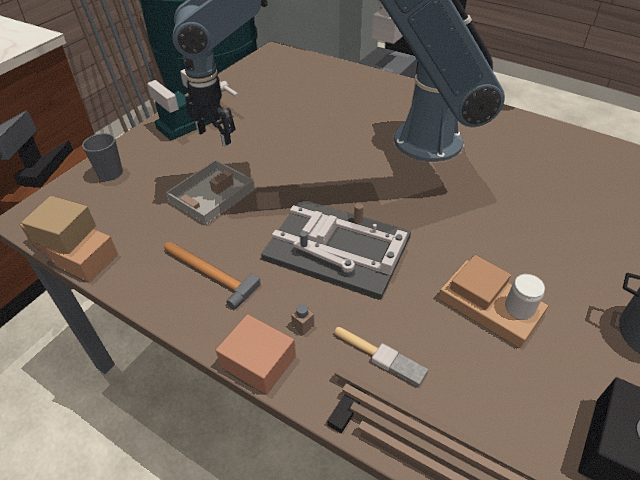

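The stub is standing in the tray, its top at z=38 mm and tray x≈-37, y≈0-5. Next I'll push the die home.

```bash
python3 - <<'E'
from h import *
def st():
    s=ctrl.read_state(); return np.round(s["eef_pos"],4),np.round(s["ft_force"],1),round(s["grip_width"],3),s["time_s"]
ctrl.move_pose([*B(0,-120),.14],down(PSI)); ctrl.grab(80)
g=ctrl.movel([*B(0,-120),.035],vel=.15,guard=15); print(g,st())
if not g:
    g=ctrl.movel([*B(0,25),.035],vel=.08,guard=30); print(g,st())
    if not g:
        g=ctrl.movel([*B(0,47),.035],vel=.03,guard=25); print(g,st())
    ctrl.dwell(.3); print(st())
    e=ctrl.read_state()["eef_pos"]; D=(e[:2]-OB)*1000; print("by",-D[0]*np.sin(PSI)+D[1]*np.cos(PSI))
p,d=ctrl.snapshot("scene"); cv2.imwrite("pics/s5z.png",cv2.resize(p[160:310,250:430,::-1],None,fx=4,fy=4,interpolation=cv2.INTER_CUBIC))
E
```

```text
False (array([ 0.5409, -0.113 ,  0.0355]), array([ 0.1, -0. , -0.6]), -0.001, 23.5917)
False (array([0.5221, 0.0308, 0.0353]), array([ 1.5, -3.4,  2.1]), -0.0, 25.55)
False (array([0.5196, 0.0501, 0.0354]), array([  0.6, -15.7,   2. ]), -0.002, 26.4333)
(array([0.5196, 0.0501, 0.0353]), array([  0.1, -15.4,   2.4]), -0.001, 26.7333)
by 44.2305081394925
```

View pics/s5z.png

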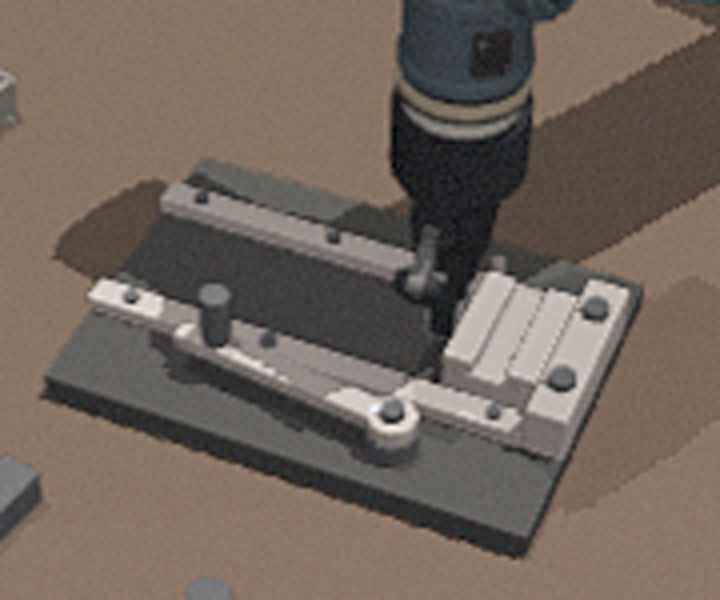

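```bash
python3 - <<'E'
from h import *
def st():
    s=ctrl.read_state(); return np.round(s["eef_pos"],4),np.round(s["ft_force"],1),round(s["grip_width"],3),s["time_s"]
g=ctrl.movel([*B(0,51),.035],vel=.03,guard=25); print(g,st())
ctrl.movel([*B(0,30),.035],vel=.1)
ctrl.movel([*B(0,20),.14],vel=.2)
def pose(th,off):
    r=np.array([-np.sin(th),-np.cos(th)]); t=np.array([-np.cos(th),np.sin(th)])
    p=np.array([85,43])+115*r-off*t
    return B(*p),down(PSI+np.pi/2-th)
xy,o=pose(.1,42); ctrl.move_pose([*xy,.14],o); print(ctrl.read_state()["q"][5])
p,d=ctrl.snapshot("top"); cv2.imwrite("pics/t6.png",p[:,:,::-1])
P=cloud("top",d);c,s=np.cos(PSI),np.sin(PSI)
D=(P[...,:2]-OB)*1000; bx=D[...,0]*c+D[...,1]*s; by=-D[...,0]*s+D[...,1]*c
m=(abs(bx)<38)&(by>30)&(by<107)&(P[...,2]>.05)&(P[...,2]<.06)
print("die",m.sum(),bx[m].min(),bx[m].max(),by[m].min(),by[m].max())
m=(bx>50)&(bx<95)&(by>-95)&(by<-50)&(P[...,2]>.079)&(P[...,2]<.09); print("peg",m.sum(),bx[m].mean(),by[m].mean())
for c_ in("top","scene"):
    if c_=="scene": ctrl.snapshot(c_)
    print([(x["position"],x["p"]) for x in ctrl.landmark_of("die_center",c_)[:1]],B(0,82))
E
```

```text
True (array([0.5197, 0.0499, 0.0353]), array([ 0.8, -2.8,  1.9]), 0.001, 26.9917)
-1.854960848593974
die 70 8.503041634606074 36.93435428658836 90.5879969845595 106.6823836062261
peg 0 nan nan
[([0.515, 0.0858, 0.0383], 0.58)] [0.51399685 0.08749848]
[([0.5157, 0.0889, 0.0336], 0.69)] [0.51399685 0.08749848]<stdin>:17: RuntimeWarning: Mean of empty slice.
  ret = ret.dtype.type(ret / rcount)
```

View pics/t6.png

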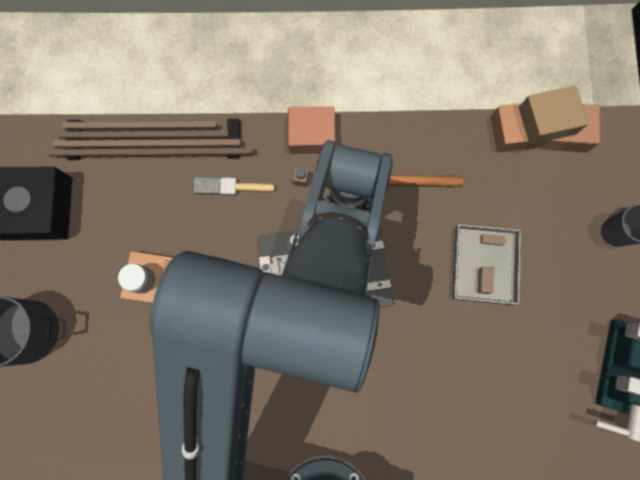

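```bash
python3 - <<'E'
from h import *
p,d=ctrl.snapshot("scene")
P=cloud("scene",d);c,s=np.cos(PSI),np.sin(PSI)
D=(P[...,:2]-OB)*1000; bx=D[...,0]*c+D[...,1]*s; by=-D[...,0]*s+D[...,1]*c
m=(abs(bx)<36)&(by>40)&(by<140)&(P[...,2]>.051)&(P[...,2]<.06)&(d>0)
print(np.histogram(by[m],np.arange(44,142,2)))
cv2.imwrite("pics/s6z.png",cv2.resize(p[160:310,250:430,::-1],None,fx=4,fy=4,interpolation=cv2.INTER_CUBIC))
E
```

```text
(array([ 0,  0,  0,  0,  0,  5, 21, 19, 20, 19, 20, 19, 18, 18, 26,  1,  0,
        0,  0,  0,  0,  0,  0,  0,  9, 17, 20, 20, 19, 17, 24, 18, 21, 24,
       16, 23, 16, 15, 17, 19, 15, 11, 19, 20, 24, 21,  8,  0]), array([ 44,  46,  48,  50,  52,  54,  56,  58,  60,  62,  64,  66,  68,
        70,  72,  74,  76,  78,  80,  82,  84,  86,  88,  90,  92,  94,
        96,  98, 100, 102, 104, 106, 108, 110, 112, 114, 116, 118, 120,
       122, 124, 126, 128, 130, 132, 134, 136, 138, 140]))
```

View pics/s6z.png

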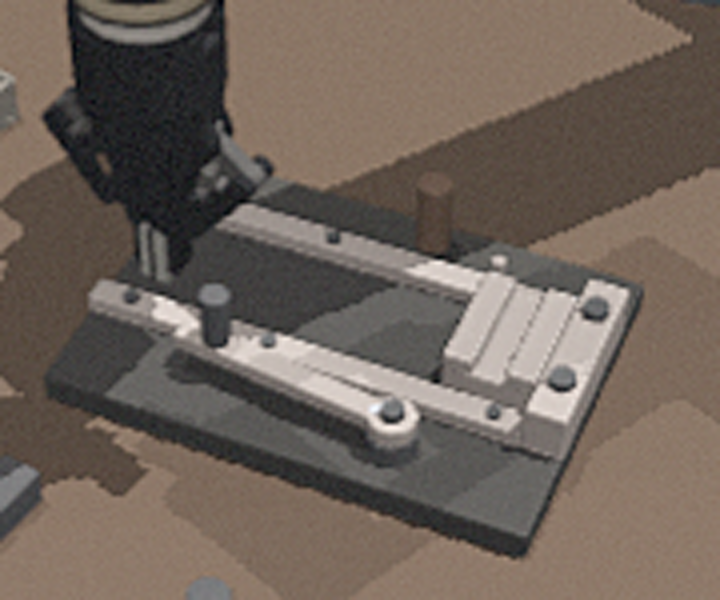

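The die's top runs without a gap into the end stop, so it is home. Next I'll swing the keeper.

```bash
python3 - <<'E'
from h import *
def st():
    s=ctrl.read_state(); return np.round(s["eef_pos"],4),np.round(s["ft_force"],1),round(s["grip_width"],3),s["time_s"]
def pose(th,off):
    r=np.array([-np.sin(th),-np.cos(th)]); t=np.array([-np.cos(th),np.sin(th)])
    p=np.array([85,43])+115*r-off*t
    return B(*p),down(PSI+np.pi/2-th)
xy,o=pose(.1,42)
g=ctrl.movel([*xy,.06],vel=.12,guard=10); print(g,st())
if not g:
    for th in np.arange(.1,1.46,.15):
        xy,o=pose(th,19.5); g=ctrl.movel([*xy,.06],vel=.08,orientation=o,guard=15); f=st(); print(round(th,2),g,f[1],f[3])
        if g: break
p,d=ctrl.snapshot("scene"); cv2.imwrite("pics/s7z.png",cv2.resize(p[160:310,250:430,::-1],None,fx=4,fy=4,interpolation=cv2.INTER_CUBIC))
E
```

```text
False (array([ 0.6495, -0.0539,  0.0605]), array([-0.2,  0.8,  0.9]), 0.003, 30.4167)
0.1 False [ 0.1 -1.   0.3] 30.85
0.25 False [ 0.1 -0.3  1.3] 31.2167
0.4 False [ 0.9  0.1 -0. ] 31.5833
0.55 False [ 0.4 -0.4 -0.4] 31.95
0.7 False [1.  0.  0.2] 32.3167
0.85 False [-0.1 -1.7 -0.9] 32.6833
1.0 False [ 0.1 -0.1 -0.5] 33.05
1.15 False [-0.3  0.2 -0.1] 33.4167
1.3 False [ 0.4 -0.3 -0.7] 33.7833
1.45 False [0.3 0.2 0.2] 34.15
```

View pics/s7z.png

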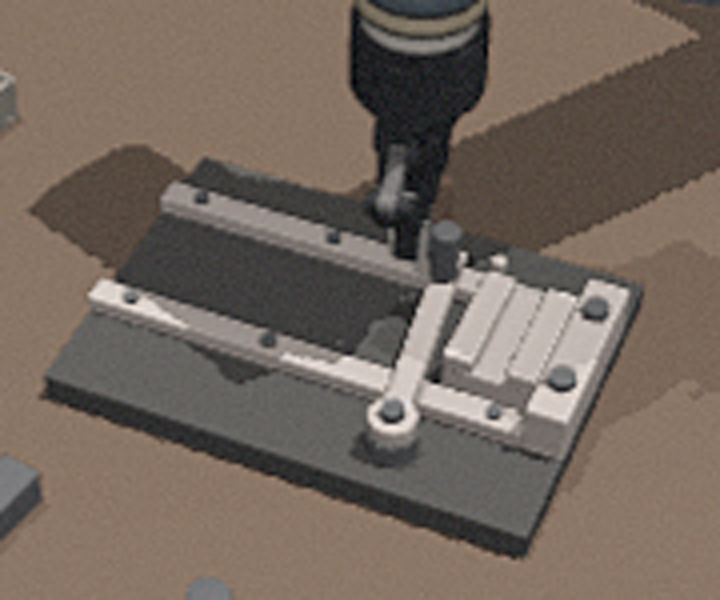

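Nearly there: the arm is across, with the peg still followed by the fingers. I'll finish against the pin.

```bash
python3 - <<'E'
from h import *
def st():
    s=ctrl.read_state(); return np.round(s["eef_pos"],4),np.round(s["ft_force"],1),round(s["grip_width"],3),s["time_s"]
def pose(th,off):
    r=np.array([-np.sin(th),-np.cos(th)]); t=np.array([-np.cos(th),np.sin(th)])
    p=np.array([85,43])+115*r-off*t
    return B(*p),down(PSI+np.pi/2-th)
for th,off in((1.57,19.5),(1.57,15),(1.57,11)):
    xy,o=pose(th,off); g=ctrl.movel([*xy,.06],vel=.02,orientation=o,guard=12); print(th,off,g,st())
    e=ctrl.read_state()["eef_pos"]; D=(e[:2]-OB)*1000; print("by",-D[0]*np.sin(PSI)+D[1]*np.cos(PSI))
    if g: break
ctrl.dwell(.3)
xy,o=pose(1.57,45); ctrl.movel([*xy,.06],vel=.1)
ctrl.movel([*xy,.2],vel=.2)
ctrl.move_pose([.30,-.45,.25],o); print(st())
for n in("scene","top"):
    p,d=ctrl.snapshot(n); cv2.imwrite(f"pics/{n}8.png",p[:,:,::-1])
    P=cloud(n,d);c,s=np.cos(PSI),np.sin(PSI)
    D=(P[...,:2]-OB)*1000; bx=D[...,0]*c+D[...,1]*s; by=-D[...,0]*s+D[...,1]*c; z=P[...,2]
    m=(bx>-10)&(bx<65)&(by>20)&(by<52.5)&(z>.042)&(z<.053)&(d>0)
    k=np.polyfit(bx[m],by[m],1); print(n,"arm",m.sum(),k,by[m].mean(),"th",1.571+np.arctan(-k[0]) ,np.percentile(by[m],[2,98]))
    m=(abs(bx)<36)&(by>53)&(by<140)&(z>.051)&(z<.06)&(d>0); print(np.histogram(by[m],np.arange(52,142,3))[0])
    m=(bx>-60)&(bx<0)&(by>25)&(by<60)&(z>.078)&(z<.09); print("peg",m.sum(),bx[m].mean(),by[m].mean())
    for t in("drift","tin","hammer","set","brush","stub_center","keeper_peg"):
        print(t,[(np.round(x["position"],3).tolist(),round(x["p"],2)) for x in ctrl.landmark_of(t,n)[:1]])
p=cv2.imread("pics/scene8.png");cv2.imwrite("pics/s8z.png",cv2.resize(p[180:310,250:430],None,fx=4,fy=4,interpolation=cv2.INTER_CUBIC))
E
```

```text
1.57 19.5 False (array([0.4919, 0.0255, 0.06  ]), array([-0. , -0.4, -0.2]), 0.0, 35.05)
by 23.41935357649037
1.57 15 True (array([0.4919, 0.0262, 0.06  ]), array([ 0.4, -2.2,  2.3]), 0.001, 35.275)
by 24.084737890950386
(array([ 0.3006, -0.4491,  0.2497]), array([-0.8,  0.2, -0.4]), 0.004, 38.6333)
scene arm 168 [1.76848499e-03 4.47480709e+01] 44.79774693692859 th 1.5692315168493092 [36.65562578 52.12701171]
[ 2 24 30 32 24 32 35 11  0  0  0  0  0  7 29 29 34 29 28 36 29 30 27 30
 21 23 35 28 10]
peg 47 -28.519548595897767 45.04626849323327
drift [([0.439, -0.005, 0.015], 0.6)]
tin [([0.514, 0.424, 0.036], 0.77)]
hammer [([0.76, -0.23, 0.003], 0.92)]
set [([0.766, 0.05, -0.002], 0.6)]
brush [([0.515, 0.425, 0.034], 0.7)]
stub_center [([0.503, -0.39, 0.018], 0.64)]
keeper_peg [([0.485, 0.047, 0.069], 0.83)]
top arm 208 [-2.06826011e-03  4.30751655e+01] 43.02006388311034 th 1.5730682571618788 [35.38738553 50.69783168]
[15 35 42 36 40 34 24  0  1  0  2  0  0 28 38 36 36 35 39 32 34 29 30 34
 22 27 29 17  0]
peg 46 -30.971604384815098 43.08084115556933
drift [([0.447, 0.003, 0.023], 0.59)]
tin [([0.514, 0.426, 0.034], 0.94)]
hammer [([0.759, -0.23, 0.002], 0.81)]
set [([0.766, 0.05, 0.001], 0.52)]
brush [([0.751, 0.215, 0.001], 0.7)]
stub_center [([0.501, -0.391, 0.018], 0.58)]
keeper_peg [([0.485, 0.042, 0.064], 0.58)]
```

View pics/s8z.png

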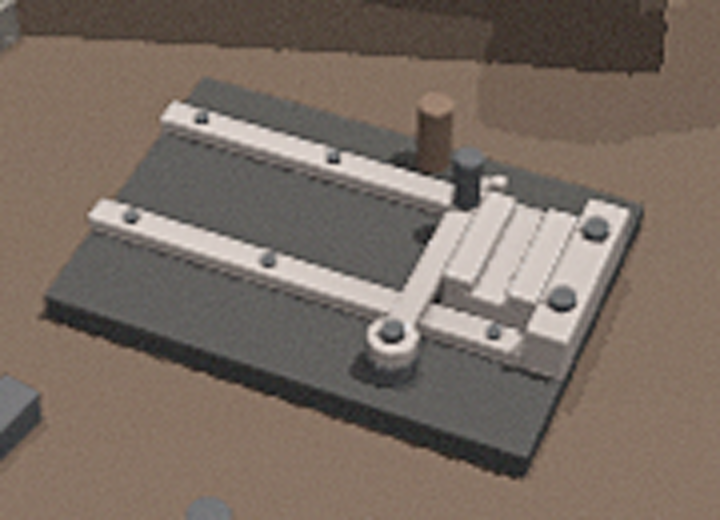

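View pics/top8.png

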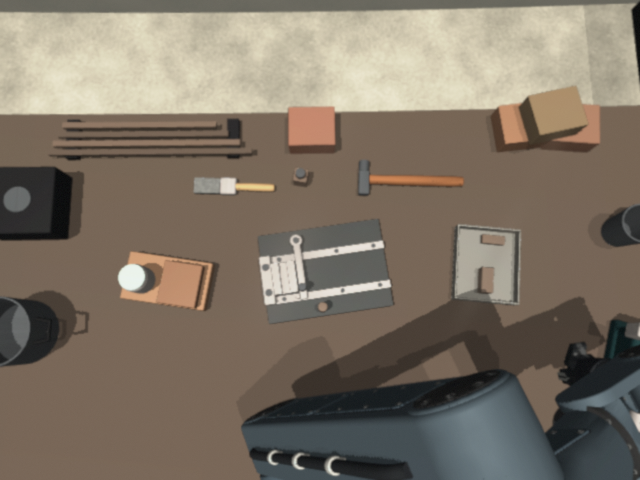

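The keeper reads about 1.57 rad in both cameras and the die is flush with the stop. The stub is in the tray at (487,279), and the bystanders haven't moved.

```bash
python3 -c "
from workcell import ctrl
ctrl.job_done(); print(ctrl.read_state()['time_s'])"
```

```text
the job is handed in; nothing more can be done
the job is handed in; nothing more can be done
```

I put the stub in the scrap tray, pushed the die home against the end stop, swung the keeper across behind it, and handed the job in. The last clock reading before hand-in was about 38.6 s. No verdict was reported.

**What went differently:**
- My first stub grasp, across the way, was stopped by a 10 N guard when a finger landed on the keeper's stop pin on the near rail.
- I then used the closed fingers to push the die back about 30 mm for room, and grasped the stub along the way instead.

**Last checks:**
- **Stub:** it stands in the tray at about x -37, y 0 to 5 mm in the tray's frame. Its top is at 38 mm, so its centre is about 20 mm up.
- **Die:** its top runs without a visible gap into the end stop. The push ended with about 15 N against the stop. A second push to square it up stopped at its guard almost at once and probably added nothing.
- **Keeper:** both cameras gave 1.57 rad, and I pushed it until it met resistance.
- **Drift, tin, hammer and set:** found within about 5 mm of where they started.
- **Brush:** the top camera found it unmoved. The scene camera's network wrongly reported it at the tin's position, but the top picture shows it where it was.
- **Robot:** it was parked clear, touching nothing.

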